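Turn a machined bearing cover over on the turning chute

ROBOT

A 7-joint arm with a two-finger parallel gripper is mounted at the origin on the work surface. World frame = base frame: x ahead of the robot, y to its left, z up, the work surface at z = 0. Lengths are in m, angles in rad, forces in N, time in s.
With the tool pointing down it reaches from about 0.4 to 0.85 m from the base axis. Payload 4.5 kg.
Tool frame: the origin (TCP) lies at the very end of the fingers, on their centre line; the grasp point (between the pads) lies 19 mm behind it (r.grip_point_offset is the distance from the TCP to the grasp point, in m); z points along the fingers, y is the line along which they close (so a half turn about z gives the same grasp; the last joint's range is limited). The gripper opens to 88 mm and grips with 3 to 60 N. Pads are 18 mm wide; open, the fingers measure 123 mm over their backs; the gripper's body (75 mm by 187 mm) begins 45 mm behind the grasp point.
Start: joints at [1.281, 0.689, -0.195, 1.565, 0.157, 0.902, -0.215], TCP at [0.199, -0.593, 0.239] pointing down, gripper open.
Joint ranges: [-3.01, 3.01], [-0.46, 2.08], [-1.47, 1.51], [0.13, 2.56], [-1, 4.14], [0.04, 2.09], [-2.66, 2.66]. Speed limits (rad/s): [2.57, 2.57, 3.14, 3.14, 3.14, 3.14, 3.14].

INTERFACE

Orientations are given as a unit quaternion [w, x, y, z].
In Python, from bench import status, imaging, r gives the robot as it stands.
- The arm moves only by the tool jog_arm, never from a script. Its argument "motion" is a list of rows, each a list of 3 entries, a list of its own where there are three numbers: the closure, from 0 (fully open) to 1 (shut), then the shift along the tool's x, y, z in m, then the turn about the tool's z in rad. A call has 1 to 20 rows; each row shifts and turns the commanded pose from where the row before left it, along the tool's axes as they then stand; what a row does not reach is not made up. A row lasts 1/8 s, in which the tool goes at most 62.5 mm and 10.7 degrees, less where a joint would pass 70% of its speed; a pose out of reach is approached as far as the arm can. A call with a gripper value outside its range is refused whole. The fingers move at their own pace and stop on an object; "squeeze" is the grip in N (left out, the last holds). Time passes only in rows, so rows that do not move let the fingers close. It gives the time, the measured TCP pose, the force, the opening and the grip force at its end, in the units of the state.
- status.get_state(): the state, without advancing time (a new reading comes with each control period).
- imaging.grab_frame(name): name is "side" or "top" or "wrist"; returns a dict with "img" (400x640x3 uint8, red, green, blue), "z_map" (400x640 float32, m along the optical axis (not along the pixel's ray), 0 where there is no reading), "fx", "fy", "cx", "cy" (pixels), "k1" (the pictures are not rectified: a ray, as slopes to the right and down, at radius r is drawn at 1 + k1 r^2 times it, then the intrinsics apply), "R" (3x3) and "t" (3): a world point X has camera coordinates R X + t. Camera axes: x right, y down, z forward; pixel columns grow to the right and rows downward; lengths in m; the calibration is good to about 2 mm. A picture is of the moment at which its call begins.
- r.job_done(): hands the job in; it is judged then, once.
The state is a dict: "t": time; "q": joint angles; "joint_velocities": joint speeds; "joint_efforts": joint torques, N m; "eef_pos": TCP position; "eef_rot": TCP orientation; "ft_force": force on the tool from outside, world axes, zero at the start; "wrist_torque": the same for the moment, N m; "width": opening from 0.0 (shut) to 1.0 (fully open); "grasp_force": force on a finger pad.
Only numpy, scipy, OpenCV 4.12 (cv2) and the standard library are available. Lean on these libraries where they do the work, as an engineer would, in place of code of your own. Each camera call takes 0.05 s, during which the arm holds its last target. There are 200 camera calls.

TASK

Turn the steel bearing cover over so that its plain flat face is up for inspection, without picking it up: push it off the ledge so that it slides down the ramp and stands in the groove at the foot, leaning on the ramp, then tip it forward over the groove's lip so that it falls on its boss. Finally slide it sideways across the bed until its long edge lies flat against the fence, let go, and leave the turned hubs standing where they are.

Things in the scene. Friction and masses are not known exactly. Their poses are not given: they have to be found in the camera images.
- cover_center (a point): centre of the loose bearing cover, bright steel, about 0.45 kg: flange 100 x 80 x 10 mm with a round boss (50 mm diameter, 8 mm high) in the middle of one face, the other plain (dark holes are only marks). Point at mid-thickness of the flange; x along the 100 mm side, z towards the boss face. Starts flat on the ledge, boss up, its x within 0.25 rad of the chute's x
- chute: fixed steel turning chute, 225 mm wide: y -75 to +150 mm in its frame, one profile over the whole width, no side walls. Origin at table height under the groove's lip, x = direction of travel, z up. Profile (x, height in mm): ledge 75 high from x -233 to -53, ramp down to (-12, 10), groove floor 10 high to x = 0, lip up to the bed, 20 high, x 0 to 160
- edge (a point): where ledge meets ramp, at x -53, y 0, height 75 mm in the chute's frame, axes as its. The ramp falls 58 degrees from here, so a cover with its centre past this edge tips, slides down and stands in the groove, leaning back 55 degrees, its upper end 12 mm behind this edge and 20 mm above the ledge (a pusher still pressing its rear edge can hold it up: draw back and it falls)
- lip (a point): middle (at the chute's y = 0) of the groove's lip, at x 0, height 20 mm in the chute's frame; axes as the chute's. The groove is 12 mm wide, 10 mm deep. When the leaning cover's upper end is pushed forward until it passes above this lip, the cover falls on to the bed, boss down: its flange is then 28 to 38 mm above the table, one short edge close to the lip
- fence: bright steel bar bolted to the bed, fixed, 130 mm long along the direction of travel, 16 mm thick, 22 mm high, standing on the bed at its +y side. Origin at the bottom of the middle of the face that looks to the chute's -y (the face the cover is to lie against); x along the fence (same direction as the chute's x), y away from the cover
- hub_a: turned steel hub, upright cylinder 54 mm diameter, 32 mm high with a small 23 mm neck on top (43 mm overall), a bystander to leave alone; origin at the centre of its underside; stands on the ledge near its +y, outer corner
- hub_b: turned steel hub, upright cylinder 54 mm diameter, 32 mm high with a small 23 mm neck on top (43 mm overall), a bystander to leave alone; origin at the centre of its underside; stands on the table
- hub_c: turned steel hub, upright cylinder 54 mm diameter, 32 mm high with a small 23 mm neck on top (43 mm overall), a bystander to leave alone; origin at the centre of its underside; stands on the table
- hub_d: turned steel hub, upright cylinder 54 mm diameter, 32 mm high with a small 23 mm neck on top (43 mm overall), a bystander to leave alone; origin at the centre of its underside; stands on the table
Not all that is in view belongs to the job. What is shaped like the part that bears cover_center but blue or green is not meant.

How it is judged:
By the outcome, as a careful person would: the job done as asked, in the order asked, and still so for the second after the job is handed in, with the robot touching nothing.
It also fails if it takes over 51 s, if anything falls off the work surface, if the arm or the gripper's body presses on something with over 40 N, if the wrist force passes 120 N, or if a joint passes its speed limit or range.

## Working session

There is one attempt and no reset: what is moved stays moved. The work goes in short steps, Python scripts to look and compute and a tool call to move; the robot and the scene stay as the last step left them, time stands still between calls to the robot, and variables do not carry over. Pictures are saved under pics/ and viewed, at most 10 in all, crops included, and the job is handed in when it is done.

Besides the shell and the picture viewer there is one more tool, called after "Emit:" in YAML: its name, and indented under it one key for each argument. jog_arm: Moves the arm, as the interface text tells. Its arguments: {"type":"object","properties":{"motion":{"type":"array"},"squeeze":{"type":"number"}},"required":["motion"]}

```bash
mkdir -p pics; cat > h.py <<'E'
import numpy as np, cv2
from bench import status, imaging, r
def grab(n, save=None):
    f=imaging.grab_frame(n)
    if save: cv2.imwrite('pics/'+save, f['img'][:,:,::-1])
    return f
def ray(f,u,v):
    d=np.array([(u-f['cx'])/f['fx'],(v-f['cy'])/f['fy']]); x=d.copy()
    for _ in range(20): x=d/(1+f['k1']*(x@x))
    R=np.array(f['R']);t=np.array(f['t'])
    return -R.T@t, R.T@np.array([x[0],x[1],1])
def onplane(f,u,v,h):
    o,d=ray(f,u,v); return o+d*(h-o[2])/d[2]
def depth(f,u,v):
    o,d=ray(f,u,v); return o+d*f['z_map'][int(round(v)),int(round(u))]
def cloud(f):
    v,u=np.mgrid[0:400,0:640]; d=np.stack([(u-f['cx'])/f['fx'],(v-f['cy'])/f['fy']],-1); x=d.copy()
    for _ in range(20): x=d/(1+f['k1']*(x**2).sum(-1,keepdims=True))
    p=np.concatenate([x,np.ones((400,640,1))],-1)*f['z_map'][...,None]
    P=(p-np.array(f['t']))@np.array(f['R']); P[f['z_map']==0]=np.nan
    return P
E
python3 - <<'E'
from h import *
a=grab('top','top0.png');b=grab('side','side0.png')
np.savez('f0.npz',z=cloud(a),s=cloud(b))
s=status.get_state();print(s)
for f in(a,b):print(-np.array(f['R']).T@f['t'],f['fx'])
E
```

```text
{'t': 0.1, 'q': array([ 1.28082188,  0.68989999, -0.19453478,  1.56620859,  0.15727198,
        0.90249303, -0.21508468]), 'joint_velocities': array([-0.00059487, -0.00099057, -0.00152414, -0.00322624,  0.00040494,
        0.00050703, -0.00040106]), 'joint_efforts': array([-3.23010761e-03, -5.28499174e+01, -1.27120011e+00, -1.53836578e+01,
       -5.24451735e-02,  2.02137933e-03,  5.29913359e-05]), 'eef_pos': array([ 0.19864027, -0.59201082,  0.23799905]), 'eef_rot': array([-7.91904219e-04,  9.86917945e-01,  1.61221318e-01, -1.72482908e-04]), 'ft_force': array([0.53591803, 0.09808347, 0.06530026]), 'wrist_torque': array([0.00266087, 0.03925071, 0.01974788]), 'grasp_force': 0.0, 'width': 0.998876959619952}
[0.28241226 0.07144582 1.06905508] 389.73867848031676
[0.39285837 0.91261202 0.96810304] 519.7233027202801
```

View pics/top0.png

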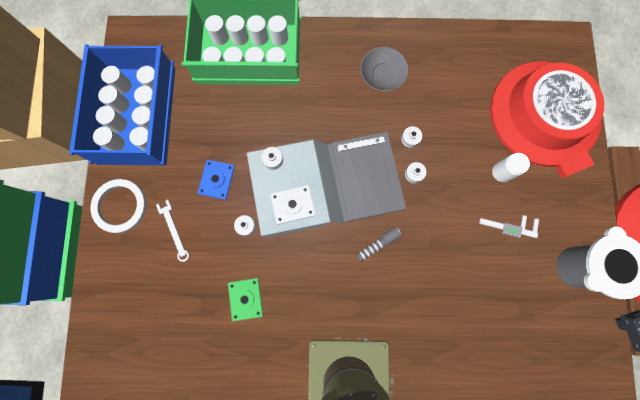

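View pics/side0.png

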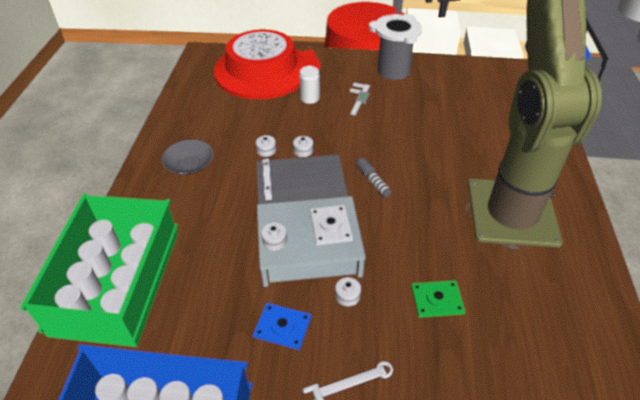

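The top picture shows the chute with its ledge at left (247–330, 140–235) and its bed at right (330–405). The fence is at (335–385, 145). The cover candidates are steel (292, 204), blue (215, 180) and green (244, 300). Only the steel one, on the ledge, fits the description. The hubs are at (272, 157) on the ledge, and (244, 225), (412, 136) and (416, 172) on the table.

```bash
cat > m.py <<'E'
from h import *
a=grab('top'); P=cloud(a); im=a['img']
cv2.imwrite('pics/crop.png',cv2.resize(im[110:260,200:440,::-1],(800,500),interpolation=cv2.INTER_CUBIC))
Z=P[...,2]; win=np.zeros(Z.shape,bool); win[120:250,235:430]=1
print(np.histogram(Z[win],bins=np.arange(-.01,.13,.005)))
def rect(mask,name,h):
    mask=cv2.morphologyEx(mask.astype(np.uint8),cv2.MORPH_CLOSE,np.ones((3,3)))
    n,l,s,c=cv2.connectedComponentsWithStats(mask)
    for i in range(1,n):
        if s[i,4]<40: continue
        cn,_=cv2.findContours((l==i).astype(np.uint8),cv2.RETR_EXTERNAL,cv2.CHAIN_APPROX_NONE)
        q=np.array([onplane(a,u,v,h)[:2] for u,v in cn[0][:,0]],np.float32)*1000
        m=cv2.minAreaRect(q); print(name,h,'px',c[i].round(),'n',s[i,4],'rect',np.round(m[0],1),np.round(m[1],1),round(m[2],1)); print('   box',cv2.boxPoints(m).round().tolist())
rect(win&(Z>.066)&(Z<.13),'ledge',.075)
rect(win&(Z>.013)&(Z<.05),'bed',.02)
bright=im.min(-1)>225
rect(win&bright&(Z>.04),'bright',.085)
rect(win&bright&(Z<.06),'brightlow',.042)
for n,(u,v),h in [('a',(272,157),.118),('b',(244,225),.043),('c',(412,136),.043),('d',(416,172),.043)]:
    print(n,onplane(a,u,v,h).round(3),depth(a,u,v).round(3))
E
python3 m.py
```

```text
(array([  82, 5974, 5697,  295,  341, 2317, 2283,  399,  747,  216,  450,
        148,   97,   84,   92,  127, 2228, 2055,  500,  444,  256,   61,
         41,  219,   16,   56,    9,    0]), array([-0.01 , -0.005,  0.   ,  0.005,  0.01 ,  0.015,  0.02 ,  0.025,
        0.03 ,  0.035,  0.04 ,  0.045,  0.05 ,  0.055,  0.06 ,  0.065,
        0.07 ,  0.075,  0.08 ,  0.085,  0.09 ,  0.095,  0.1  ,  0.105,
        0.11 ,  0.115,  0.12 ,  0.125,  0.13 ]))
ledge 0.075 px [288. 187.] n 6027 rect [496.9 162.7] [228.6 186.5] 12.2
   box [[366.0, 230.0], [405.0, 47.0], [628.0, 96.0], [589.0, 278.0]]
bed 0.02 px [412. 136.] n 319 rect [ 656.7 -176.5] [53.8 57. ] 88.6
   box [[628.0, -203.0], [684.0, -204.0], [686.0, -150.0], [629.0, -149.0]]
bed 0.02 px [363. 177.] n 5303 rect [541.9 -33.3] [233.6 198.4] 11.9
   box [[407.0, 40.0], [448.0, -154.0], [677.0, -106.0], [636.0, 88.0]]
bed 0.02 px [416. 172.] n 329 rect [ 553.4 -184.5] [52.6 59.3] 45.1
   box [[514.0, -182.0], [556.0, -224.0], [593.0, -187.0], [551.0, -145.0]]
bed 0.02 px [244. 225.] n 332 rect [397.9 282.6] [52.2 51.7] 2.6
   box [[3
[... 835 characters left out ...]
] 0.9
   box [[629.0, -148.0], [630.0, -198.0], [677.0, -198.0], [676.0, -147.0]]
brightlow 0.042 px [364. 143.] n 176 rect [629.6 -42.5] [ 14.6 104.4] 12.5
   box [[611.0, 7.0], [634.0, -95.0], [648.0, -92.0], [625.0, 10.0]]
brightlow 0.042 px [416. 171.] n 247 rect [ 549.1 -180.7] [47.6 49.5] 0.8
   box [[525.0, -156.0], [526.0, -206.0], [573.0, -205.0], [573.0, -156.0]]
brightlow 0.042 px [244. 225.] n 255 rect [397.4 280.1] [47.9 48.1] 46.9
   box [[364.0, 279.0], [399.0, 246.0], [431.0, 281.0], [396.0, 314.0]]
a [0.562 0.202 0.118] [0.561 0.201 0.12 ]
b [0.397 0.279 0.043] [0.397 0.279 0.042]
c [ 0.65  -0.172  0.043] [ 0.649 -0.172  0.044]
d [ 0.547 -0.18   0.043] [ 0.547 -0.18   0.045]
```

View pics/crop.png

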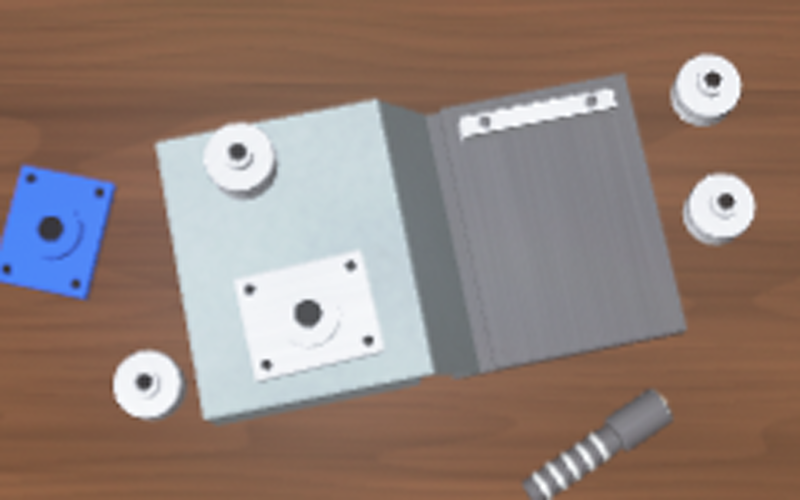

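The crop confirms the white steel cover on the ledge, with its hole at crop (308, 313), which is (292, 204) in full pixels. It is boss up and measures 79.5 × 100.3 mm, which matches the size given. Its neighbours are hub_a at crop (240, 155) and the blue decoy at (50, 230).

Chute frame: origin (0.4913, 0.0168), travel x = (0.211, −0.977). The cover is at chute (−139, −14), about 2° skew. The fence face is at y ≈ 115.

```bash
cat > plan.py <<'E'
from h import *
O=np.array([.4913,.0168]); A=np.radians(12.2); X=np.array([np.sin(A),-np.cos(A)]); Y=np.array([np.cos(A),np.sin(A)])
def ch(x,y): return O+X*x/1000+Y*y/1000
def inch(p): d=np.asarray(p)[:2]-O; return np.array([d@X,d@Y])*1000
def pose():
    s=status.get_state(); w,x,y,z=s['eef_rot']; return s['eef_pos'],2*np.arctan2(y,x),s
def plan(wps,cl):
    p,th,s=pose(); p=p.copy(); rows=[]
    for (tx,ty,tz,tt,n) in wps:
        for k in range(n,0,-1):
            d=(np.array([tx,ty,tz])-p)/k; dt=((tt-th+np.pi)%(2*np.pi)-np.pi)/k
            ex=np.array([np.cos(th),np.sin(th),0]); ey=np.array([np.sin(th),-np.cos(th),0])
            v=[round(float(a),4) for a in (d@ex,d@ey,-d[2])]; t=round(float(-dt),3)
            rows.append([cl,v,t]); p=p+ex*v[0]+ey*v[1]-np.array([0,0,1])*v[2]; th=th-t
    print(rows)
def rep():
    p,th,s=pose(); print('t',s['t'],'tcp',p.round(4),'chute',inch(p).round(1),'yaw',np.degrees(th).round(2),'F',s['ft_force'].round(1),'w',round(s['width'],3))
E
python3 - <<'E'
from plan import *
rep(); T=np.radians(102.2)
a=ch(-217,-14); print(a)
plan([(.40,-.33,.22,np.radians(50),7),(a[0],a[1],.16,T,12)],.43)
E
```

```text
t 0.15 tcp [ 0.1987 -0.5921  0.2381] chute [ 533.3 -414.7] yaw 18.56 F [-0.1 -0.2 -0.4] w 0.999
[0.4317587 0.2259407]
[[0.43, [0.0392, -0.0263, 0.0026], -0.078], [0.43, [0.0411, -0.0232, 0.0026], -0.078], [0.43, [0.0428, -0.0199, 0.0026], -0.079], [0.43, [0.0442, -0.0165, 0.0026], -0.078], [0.43, [0.0454, -0.013, 0.0026], -0.079], [0.43, [0.0463, -0.0094, 0.0026], -0.078], [0.43, [0.0469, -0.0058, 0.0025], -0.079], [0.43, [0.0372, -0.0277, 0.005], -0.076], [0.43, [0.0392, -0.0248, 0.005], -0.076], [0.43, [0.041, -0.0218, 0.005], -0.076], [0.43, [0.0425, -0.0186, 0.005], -0.076], [0.43, [0.0438, -0.0153, 0.005], -0.076], [0.43, [0.0448, -0.012, 0.005], -0.076], [0.43, [0.0456, -0.0085, 0.005], -0.076], [0.43, [0.0461, -0.0051, 0.005], -0.076], [0.43, [0.0464, -0.0015, 0.005], -0.076], [0.43, [0.0464, 0.002, 0.005], -0.076], [0.43, [0.0461, 0.0055, 0.005], -0.075], [0.43, [0.0455, 0.0089, 0.005], -0.076]]
```

Emit:
jog_arm:
  motion:
    - [0.43, [0.039, -0.026, 0.003], -0.078]
    - [0.43, [0.041, -0.023, 0.003], -0.078]
    - [0.43, [0.043, -0.02, 0.003], -0.079]
    - [0.43, [0.044, -0.0165, 0.002], -0.078]
    - [0.43, [0.045, -0.013, 0.003], -0.079]
    - [0.43, [0.046, -0.009, 0.002], -0.078]
    - [0.43, [0.047, -0.006, 0.002], -0.079]
    - [0.43, [0.037, -0.028, 0.005], -0.076]
    - [0.43, [0.039, -0.025, 0.005], -0.076]
    - [0.43, [0.041, -0.022, 0.005], -0.076]
    - [0.43, [0.0425, -0.0185, 0.005], -0.076]
    - [0.43, [0.044, -0.015, 0.005], -0.076]
    - [0.43, [0.045, -0.012, 0.005], -0.076]
    - [0.43, [0.0455, -0.0085, 0.005], -0.076]
    - [0.43, [0.046, -0.005, 0.005], -0.076]
    - [0.43, [0.0465, -0.0015, 0.005], -0.076]
    - [0.43, [0.0465, 0.002, 0.005], -0.076]
    - [0.43, [0.046, 0.0055, 0.005], -0.075]
    - [0.43, [0.0455, 0.009, 0.005], -0.076]
    - [0.43, [0, 0, 0], 0]

```text
t: 2.65
eef_pos: [0.4312, 0.2294, 0.1605]
eef_rot: [-0.001, 0.625, 0.78, 0.002]
ft_force: [0.0, -0.1, -0.3]
width: 0.572
grasp_force: 0.0
```

```bash
python3 - <<'E'
from plan import *
rep(); T=np.radians(102.2)
f=grab('wrist','w1.png')
a=ch(-217,-14)
plan([(a[0],a[1],.079,T,6)],.43)
E
```

```text
t 2.65 tcp [0.4312 0.2294 0.1605] chute [-220.5  -13.9] yaw 102.56 F [ 0.  -0.1 -0.3] w 0.572
[[0.43, [-0.0, 0.0001, 0.0136], 0.0], [0.43, [-0.0001, 0.0001, 0.0136], 0.001], [0.43, [-0.0, 0.0001, 0.0136], 0.0], [0.43, [-0.0001, 0.0001, 0.0135], 0.001], [0.43, [-0.0, 0.0001, 0.0136], 0.0], [0.43, [-0.0001, 0.0002, 0.0135], 0.001]]
```

View pics/w1.png

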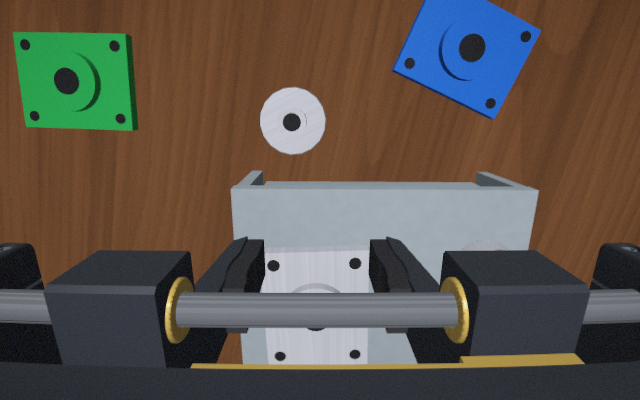

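The wrist view shows the fingers centred at column ~318 against the cover's centre at ~316, so the sideways alignment is good. Descending behind the cover.

Emit:
jog_arm:
  motion:
    - [0.43, [0, 0, 0.02], 0]
    - [0.43, [0, 0.001, 0.02], 0.001]
    - [0.43, [0, 0, 0.02], 0.002]
    - [0.43, [0, 0, 0.015], 0]
    - [0.43, [0, 0, 0.006], 0]
    - [0.43, [0, 0, 0], 0]
    - [0.43, [-0.008, 0, 0], 0]
    - [0.43, [-0.008, 0, 0], 0]
    - [0.43, [-0.008, 0, 0], 0]
    - [0.43, [-0.008, 0, 0], 0]
    - [0.43, [0, 0, 0], 0]

```text
t: 4.08
eef_pos: [0.4394, 0.1925, 0.0798]
eef_rot: [0.0, 0.63, 0.777, -0.0]
ft_force: [0.3, 0.6, 0.5]
width: 0.57
grasp_force: 0.2
```

```bash
cat > cov.py <<'E'
from plan import *
import sys
def cover(h,zlo,zhi,save=None):
    a=grab('top',save); P=cloud(a); Z=P[...,2]; im=a['img']
    m=(im.min(-1)>215)&(Z>zlo)&(Z<zhi); w=np.zeros_like(m); w[130:250,240:420]=1; m&=w
    n,l,s,c=cv2.connectedComponentsWithStats(cv2.morphologyEx(m.astype(np.uint8),cv2.MORPH_CLOSE,np.ones((3,3))))
    for i in range(1,n):
        if s[i,4]<100: continue
        cn,_=cv2.findContours((l==i).astype(np.uint8),cv2.RETR_EXTERNAL,cv2.CHAIN_APPROX_NONE)
        q=np.array([inch(onplane(a,u,v,h)) for u,v in cn[0][:,0]],np.float32)
        r_=cv2.minAreaRect(q); print('blob',c[i].round(),s[i,4],'chute c',np.round(r_[0],1),'size',np.round(r_[1],1),'ang',round(r_[2],1),'x',q[:,0].min().round(1),q[:,0].max().round(1),'z',np.nanmedian(Z[l==i]).round(3))
    return a
if __name__=='__main__':
    rep(); cover(float(sys.argv[1]),float(sys.argv[2]),float(sys.argv[3]),sys.argv[4] if len(sys.argv)>4 else None)
E
python3 cov.py .085 .06 .13
```

```text
t 4.075 tcp [0.4394 0.1925 0.0798] chute [-182.7  -13.6] yaw 101.97 F [0.3 0.6 0.5] w 0.57
```

```bash
python3 - <<'E'
from h import *
a=grab('top')['img'];b=grab('side')['img']
i=np.vstack([cv2.resize(a[120:250,230:430],(520,338)),cv2.resize(b[140:300,240:380],(520,260))[:,:]]) if 0 else np.hstack([cv2.resize(a[110:260,230:430],(400,300)),cv2.resize(b[145:295,200:400],(400,300))])
cv2.imwrite('pics/c2.png',i[:,:,::-1])
E
```

```text
(no output)
```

View pics/c2.png

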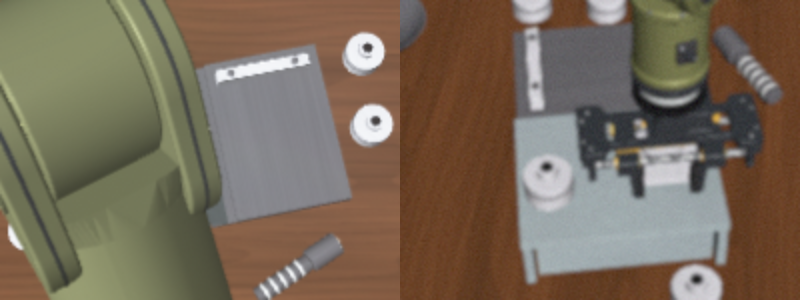

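The side half shows the fingertips at crop (637, 190) and (697, 188), just behind the cover's rear edge, with the cover visible between them at (668, 165). Checking that edge by ray.

```bash
cat > rear.py <<'E'
from plan import *
rep(); f=grab('side'); im=f['img'].astype(int)
p,th,s=pose(); c=inch(p)
# bright pixels between fingers
P=cloud(f); Z=P[...,2]
m=(im.min(-1)>195)
v,u=np.nonzero(m[140:300,240:380]); q=[]
for a,b in zip(u+240,v+140):
    w=inch(onplane(f,a,b,.085)); 
    if abs(w[1]-c[1])<18 and -240<w[0]<0: q.append(w)
q=np.array(q)
if len(q): print('bright x range',np.percentile(q[:,0],[0,2,50,98,100]).round(1),len(q))
E
python3 rear.py
```

```text
t 4.225 tcp [0.4388 0.1925 0.0795] chute [-182.9  -14.2] yaw 101.99 F [ 0.1  0.5 -0. ] w 0.571
bright x range [-180.  -179.1 -166.2 -132.2 -130.5] 158
```

Emit:
jog_arm:
  motion:
    - [0.43, [-0.008, 0, 0], 0]
    - [0.43, [-0.008, 0, 0], 0]
    - [0.43, [-0.008, 0, 0], 0]
    - [0.43, [-0.008, 0, 0], 0]
    - [0.43, [-0.008, 0, 0], 0]
    - [0.43, [-0.008, 0, 0], 0]
    - [0.43, [-0.008, 0, 0], 0]
    - [0.43, [-0.005, 0, 0], 0]
    - [0.43, [0, 0, 0], 0]

```text
t: 5.4
eef_pos: [0.4519, 0.133, 0.0797]
eef_rot: [0.0, 0.629, 0.777, -0.0]
ft_force: [-0.4, -0.2, 1.0]
width: 0.573
grasp_force: 0.0
```

```bash
python3 rear.py
```

```text
t 5.4 tcp [0.4519 0.133  0.0797] chute [-121.9  -14. ] yaw 101.98 F [-0.4 -0.2  1. ] w 0.573
bright x range [-119.4 -118.8 -103.2  -65.3  -64.8] 172
```

Emit:
jog_arm:
  motion:
    - [0.43, [-0.005, 0, 0], 0]
    - [0.43, [-0.005, 0, 0], 0]
    - [0.43, [-0.005, 0, 0], 0]
    - [0.43, [-0.005, 0, 0], 0]
    - [0.43, [-0.002, 0, 0], 0]
    - [0.43, [0, 0, 0], 0]

```text
t: 6.2
eef_pos: [0.4563, 0.1115, 0.0797]
eef_rot: [0.0, 0.629, 0.777, -0.001]
ft_force: [-0.4, -0.1, 0.4]
width: 0.566
grasp_force: 0.0
```

```bash
python3 rear.py
```

```text
t 6.2 tcp [0.4563 0.1115 0.0797] chute [-100.   -14.2] yaw 101.99 F [-0.4 -0.1  0.4] w 0.566
bright x range [-89.  -88.7 -83.2 -77.4 -77. ] 60
```

Emit:
jog_arm:
  motion:
    - [0.43, [0.01, 0, 0], 0]
    - [0.43, [0.01, 0, 0], 0]
    - [0.43, [0.01, 0, 0], 0]
    - [0.43, [0, 0, 0], 0]
    - [0.43, [0, 0, 0], 0]
    - [0.43, [0, 0, 0], 0]

```text
t: 7.0
eef_pos: [0.4502, 0.1412, 0.0797]
eef_rot: [0.0, 0.629, 0.777, -0.0]
ft_force: [-0.7, 0.6, 0.4]
width: 0.572
grasp_force: 0.0
```

```bash
python3 - <<'E'
from plan import *
rep()
a=grab('wrist')['img'];b=grab('side')['img']
i=np.hstack([cv2.resize(a,(400,250)),cv2.resize(b[145:270,200:400],(400,250))])
cv2.imwrite('pics/c3.png',i[:,:,::-1])
E
```

```text
t 7.0 tcp [0.4502 0.1412 0.0797] chute [-130.3  -13.9] yaw 101.99 F [-0.7  0.6  0.4] w 0.572
```

View pics/c3.png

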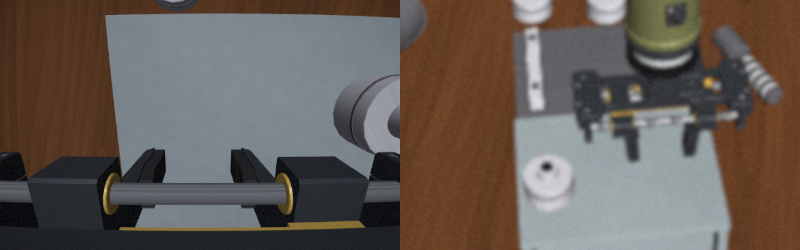

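The right half shows only ledge between the fingers (crop (632, 150) and (690, 145)), so the cover has gone over the edge. Backing off to verify that it stands in the groove.

Emit:
jog_arm:
  motion:
    - [0.43, [0.02, 0, -0.04], 0]
    - [0.43, [0.03, 0, -0.04], 0]
    - [0.43, [0.03, 0, -0.03], 0]
    - [0.43, [0, 0, 0], 0]
    - [0.43, [0, 0, 0], 0]

```text
t: 7.72
eef_pos: [0.4332, 0.2182, 0.189]
eef_rot: [0.0, 0.63, 0.777, -0.001]
ft_force: [-0.2, -0.7, 0.5]
width: 0.57
grasp_force: 0.0
```

```bash
python3 - <<'E'
from plan import *
rep()
for n in('side','top'):
    f=grab(n); P=cloud(f); C=((P[...,:2]-O)@np.stack([X,Y],1))*1000; Z=P[...,2]*1000
    for y0 in range(-70,60,20):
        m=(C[...,1]>y0)&(C[...,1]<y0+20)&(Z<125)
        o=[]
        for x0 in range(-95,45,10):
            k=m&(C[...,0]>x0)&(C[...,0]<x0+10); o.append(int(np.median(Z[k])) if k.sum()>3 else None)
        print(n,y0,o)
E
```

```text
t 7.725 tcp [0.4332 0.2182 0.189 ] chute [-209.1  -14.2] yaw 101.96 F [-0.2 -0.7  0.5] w 0.57
side -70 [74, 74, 73, 74, None, None, None, None, None, None, None, 19, None, None]
side -50 [74, 74, 74, 95, None, None, None, None, None, None, None, 21, None, None]
side -30 [74, 74, 74, 94, None, 81, None, None, None, None, None, None, None, None]
side -10 [73, 74, 87, 97, None, None, None, None, None, None, None, None, None, None]
side 10 [74, 74, 72, None, None, None, None, None, None, None, 18, 17, None, None]
side 30 [74, 74, 73, 74, None, None, None, None, None, None, 19, None, None, None]
side 50 [74, 74, 74, 74, None, None, None, None, None, None, None, None, None, None]
top -70 [None, None, None, None, None, None, None, None, None, None, None, None, None, None]
top -50 [None, None, None, None, None, None, None, None, None, None, None, None, None, None]
top -30 [None, None, None, None, None, None, None, None, None, None, None, None, None, None]
top -10 [None, None, None, None, None, None, None, None, None, None, None, None, None, None]
top 10 [None, None, None, None, None, None, None, None, None, None, None, None, None, None]
top 30 [None, None, None, None, None, None, None, None, None, None, None, None, None, None]
top 50 [None, None, None, None, None, None, None, None, None, None, None, None, None, None]
```

The upper end stands at chute x ≈ −65, 95 mm high, y −50 to +20, as described. Now tipping it forward.

Emit:
jog_arm:
  motion:
    - [0.43, [-0.04, 0, 0.03], 0]
    - [0.43, [-0.04, 0, 0.04], 0]
    - [0.43, [-0.02, 0, 0.034], 0]
    - [0.43, [-0.01, 0, 0], 0]
    - [0.43, [-0.01, 0, 0], 0]
    - [0.43, [-0.01, 0, 0], 0]
    - [0.43, [-0.008, 0, 0], 0]
    - [0.43, [-0.008, 0, 0], 0]
    - [0.43, [-0.008, 0, 0], 0]
    - [0.43, [-0.008, 0, 0], 0]
    - [0.43, [-0.008, 0, 0], 0]
    - [0.43, [-0.006, 0, 0], 0]
    - [0.43, [-0.006, 0, 0], 0]
    - [0.43, [-0.006, 0, 0], 0]
    - [0.43, [0, 0, 0], 0]

```text
t: 9.7
eef_pos: [0.4727, 0.0355, 0.0857]
eef_rot: [0.0, 0.629, 0.777, -0.0]
ft_force: [-0.1, -0.2, 0.3]
width: 0.571
grasp_force: 0.0
```

```bash
python3 -c "
from plan import *
rep()"
```

```text
t 9.7 tcp [0.4727 0.0355 0.0857] chute [-22.2 -14.3] yaw 101.97 F [-0.1 -0.2  0.3] w 0.571
```

Emit:
jog_arm:
  motion:
    - [0.43, [-0.005, 0, 0], 0]
    - [0.43, [-0.005, 0, 0], 0]
    - [0.43, [-0.005, 0, 0], 0]
    - [0.43, [-0.005, 0, 0], 0]
    - [0.43, [-0.005, 0, 0], 0]
    - [0.43, [-0.005, 0, 0], 0]
    - [0.43, [-0.005, 0, 0], 0]
    - [0.43, [0, 0, 0], 0]
    - [0.43, [0, 0, 0], 0]
    - [0.43, [0, 0, 0], 0]

```text
t: 10.95
eef_pos: [0.4799, 0.0021, 0.0857]
eef_rot: [-0.0, 0.629, 0.777, 0.0]
ft_force: [-0.4, 0.2, -0.0]
width: 0.569
grasp_force: 0.0
```

Emit:
jog_arm:
  motion:
    - [0.43, [0.03, 0, -0.03], 0]
    - [0.43, [0.04, 0, -0.04], 0]
    - [0.43, [0.05, 0, -0.03], 0]
    - [0.43, [0.05, 0, 0], 0]
    - [0.43, [0, 0, 0], 0]
    - [0.43, [0, 0, 0], 0]

```text
t: 11.7
eef_pos: [0.4442, 0.1674, 0.1855]
eef_rot: [0.0, 0.629, 0.777, -0.001]
ft_force: [0.4, 0.1, 0.6]
width: 0.568
grasp_force: 0.0
```

```bash
python3 - <<'E'
from plan import *
rep()
a=grab('top','t4.png')['img'];b=grab('side','s4.png')['img']
i=np.hstack([cv2.resize(a[110:260,230:430],(400,300)),cv2.resize(b[145:295,200:400],(400,300))])
cv2.imwrite('pics/c4.png',i[:,:,::-1])
E
python3 cov.py .038 .02 .06
```

```text
t 11.7 tcp [0.4442 0.1674 0.1855] chute [-157.1  -14.3] yaw 102.05 F [0.4 0.1 0.6] w 0.568
t 11.8 tcp [0.4445 0.1664 0.1853] chute [-156.1  -14.1] yaw 101.91 F [ 0.6 -0.3  0.6] w 0.573
blob [246. 225.] 199 chute c [-270.8  -37.3] size [48.6 34.7] ang 80.7 x -291.7 -253.0 z 0.033
```

View pics/c4.png

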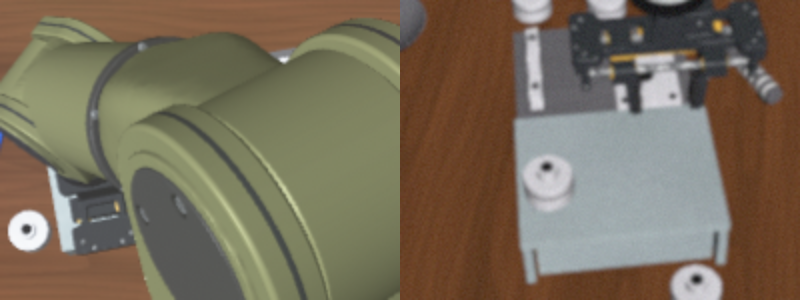

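The right half shows the cover fallen on to the bed past the lip, plain face up, at crop (650, 90). Next I turn the tool 90° and go to the cover's −y side.

```bash
python3 - <<'E'
from plan import *
a=ch(52,-98);print(a)
plan([(a[0],a[1],.19,np.radians(12.2),12)],.43)
E
```

```text
[ 0.40650213 -0.05473546]
[[0.43, [-0.0174, -0.0069, -0.0004], 0.13], [0.43, [-0.0181, -0.0046, -0.0004], 0.13], [0.43, [-0.0186, -0.0022, -0.0004], 0.131], [0.43, [-0.0187, 0.0002, -0.0004], 0.13], [0.43, [-0.0185, 0.0027, -0.0004], 0.131], [0.43, [-0.018, 0.0051, -0.0004], 0.13], [0.43, [-0.0172, 0.0073, -0.0004], 0.131], [0.43, [-0.0161, 0.0095, -0.0004], 0.13], [0.43, [-0.0147, 0.0115, -0.0004], 0.131], [0.43, [-0.0131, 0.0134, -0.0004], 0.13], [0.43, [-0.0112, 0.015, -0.0003], 0.131], [0.43, [-0.0092, 0.0163, -0.0004], 0.13]]
```

Emit:
jog_arm:
  motion:
    - [0.43, [-0.0175, -0.007, 0], 0.13]
    - [0.43, [-0.018, -0.0045, 0], 0.13]
    - [0.43, [-0.0185, -0.002, 0], 0.131]
    - [0.43, [-0.0185, 0, 0], 0.13]
    - [0.43, [-0.0185, 0.0025, 0], 0.131]
    - [0.43, [-0.018, 0.005, 0], 0.13]
    - [0.43, [-0.017, 0.0075, 0], 0.131]
    - [0.43, [-0.016, 0.0095, 0], 0.13]
    - [0.43, [-0.0145, 0.0115, 0], 0.131]
    - [0.43, [-0.013, 0.0135, 0], 0.13]
    - [0.43, [-0.011, 0.015, 0], 0.131]
    - [0.43, [-0.009, 0.0165, 0], 0.13]
    - [0.43, [0, 0, 0], 0]
    - [0.43, [0, 0, 0], 0]

```text
t: 13.6
eef_pos: [0.4079, -0.0523, 0.1857]
eef_rot: [-0.0, 0.994, 0.109, 0.0]
ft_force: [-0.5, 0.9, -0.6]
width: 0.571
grasp_force: 0.0
```

```bash
python3 - <<'E'
from cov import *
rep(); cover(.038,.02,.06)
f=grab('side'); P=cloud(f); Z=P[...,2]
m=((f['img'].min(-1)>175)&(Z>.028)&(Z<.055)).astype(np.uint8); m[:130]=0;m[230:]=0;m[:,:250]=0;m[:,400:]=0
n,l,s,c=cv2.connectedComponentsWithStats(cv2.morphologyEx(m,cv2.MORPH_CLOSE,np.ones((3,3))))
for i in range(1,n):
    if s[i,4]<100: continue
    cn,_=cv2.findContours((l==i).astype(np.uint8),cv2.RETR_EXTERNAL,cv2.CHAIN_APPROX_NONE)
    q=np.array([inch(onplane(f,u,v,.038)) for u,v in cn[0][:,0]],np.float32)
    print('side',c[i].round(),s[i,4],cv2.minAreaRect(q),q.min(0),q.max(0))
a=grab('top')['img'];b=f['img']
i=np.hstack([cv2.resize(a[110:260,230:430],(400,300)),cv2.resize(b[145:295,200:400],(400,300))])
cv2.imwrite('pics/c5.png',i[:,:,::-1])
E
```

```text
t 13.6 tcp [ 0.4079 -0.0523  0.1857] chute [ 49.9 -96.1] yaw 12.47 F [-0.5  0.9 -0.6] w 0.571
blob [411. 136.] 191 chute c [217.1 113.9] size [40.7 45.3] ang 78.7 x 195.4 243.3 z 0.033
blob [360. 143.] 220 chute c [ 75.9 123.8] size [128.9  14.6] ang 0.3 x 11.4 140.4 z 0.042
blob [354. 188.] 456 chute c [35.8 -4.9] size [55.2 97.2] ang 89.8 x -12.6 84.5 z 0.038
blob [246. 225.] 198 chute c [-270.8  -37.3] size [48.6 34.7] ang 80.7 x -291.7 -253.4 z 0.032
side [266. 143.] 158 ((211.6777801513672, 119.22160339355469), (46.79854965209961, 51.82734680175781), 88.17545318603516) [185.31     95.88092] [237.34677 142.7882 ]
side [303. 143.] 166 ((197.18728637695312, 17.364290237426758), (49.32426452636719, 52.308956146240234), 50.5574951171875) [166.42625    -6.2440615] [222.68205  41.46565]
side [267. 181.] 158 ((59.55494689941406, 122.17619323730469), (117.87445068359375, 14.647405624389648), 0.22194117307662964) [  0.64579594 114.63755   ] [118.5037  129.38034]
side [323. 184.] 822 ((31.93893051147461, -17.400291442871094), (78.09750366210938, 105.38574981689453), 89.58028411865234) [-20.88229  -56.274128] [84.76896  22.011322]
```

View pics/c5.png

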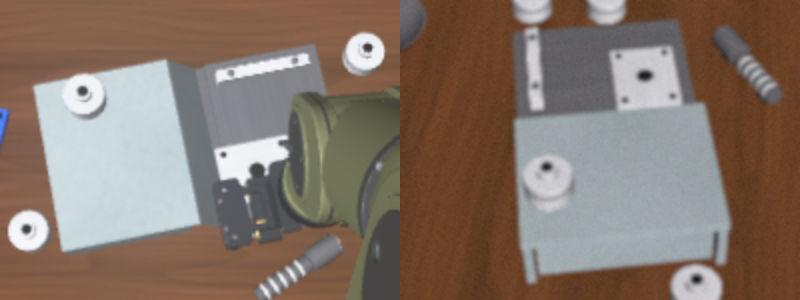

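The top half shows the cover flat on the bed at crop (250, 155), and the fence at (262, 68). In the side half the cover's plain face is up, centred at crop (645, 78). It is at chute (36, −17), 97 × 78 mm seen, top at 38 mm. The fence face is at y ≈ 116 and spans x 11–140. I now descend and push in +y, which is +tool x.

Emit:
jog_arm:
  motion:
    - [0.43, [0, -0.004, 0.04], 0]
    - [0.43, [0, -0.005, 0.04], 0]
    - [0.43, [0, -0.004, 0.04], 0]
    - [0.43, [0, 0, 0.028], 0]
    - [0.43, [0, 0, 0.008], 0]
    - [0.43, [0, 0, 0], 0]

```text
t: 14.5
eef_pos: [0.4124, -0.0418, 0.0579]
eef_rot: [0.0, 0.994, 0.109, -0.008]
ft_force: [-0.4, -0.9, -0.6]
width: 0.567
grasp_force: 0.0
```

```bash
python3 -c "
from plan import *
rep()"
```

```text
t 14.5 tcp [ 0.4124 -0.0418  0.0579] chute [ 40.6 -89.5] yaw 12.51 F [-0.4 -0.9 -0.6] w 0.567
```

```bash
python3 -c "
from plan import *
rep();print(status.get_state()['q'].round(3), status.get_state()['eef_rot'].round(4))"
```

```text
t 14.5 tcp [ 0.4124 -0.0418  0.0579] chute [ 40.6 -89.5] yaw 12.51 F [-0.4 -0.9 -0.6] w 0.567
[ 0.015  0.825 -0.043  2.306  0.887  0.043 -2.254] [ 3.00e-04  9.94e-01  1.09e-01 -8.20e-03]
```

Emit:
jog_arm:
  motion:
    - [0.43, [0, 0, 0], 0]
    - [0.43, [0, 0, 0], 0]

```text
t: 14.75
eef_pos: [0.4124, -0.0423, 0.0587]
eef_rot: [0.001, 0.994, 0.108, -0.008]
ft_force: [0.6, 0.5, -0.1]
width: 0.57
grasp_force: 0.0
```

The wrist joint q6 is at its lower limit, because this pose is too close to the base. By a two-link estimate, z = 0.03 needs a radius over about 0.448 m. So I will straddle the 80 mm width with the open gripper, hold it lightly without lifting, and slide it outward. Then I'll release and finish with the two-finger push.

```bash
python3 - <<'E'
from plan import *
rep(); a=ch(37,-17);b=ch(45,-80)
plan([(b[0],b[1],.12,np.radians(12.2),2),(a[0],a[1],.09,np.radians(102.2),11)],0)
E
```

```text
t 14.75 tcp [ 0.4124 -0.0423  0.0587] chute [ 41.1 -89.6] yaw 12.38 F [ 0.6  0.5 -0.1] w 0.57
[[0, [0.0048, 0.002, -0.0307], 0.002], [0, [0.0048, 0.0019, -0.0306], 0.001], [0, [0.0057, -0.0007, 0.0027], -0.143], [0, [0.0058, 0.0001, 0.0027], -0.143], [0, [0.0057, 0.0009, 0.0027], -0.143], [0, [0.0055, 0.0017, 0.0027], -0.143], [0, [0.0052, 0.0025, 0.0027], -0.143], [0, [0.0048, 0.0032, 0.0027], -0.143], [0, [0.0043, 0.0039, 0.0028], -0.143], [0, [0.0037, 0.0044, 0.0027], -0.142], [0, [0.003, 0.0049, 0.0028], -0.143], [0, [0.0023, 0.0053, 0.0027], -0.142], [0, [0.0016, 0.0056, 0.0028], -0.143]]
```

Emit:
jog_arm:
  motion:
    - [0, [0.005, 0.002, -0.04], 0]
    - [0, [0.005, 0.002, -0.04], 0]
    - [0, [0.0055, -0.0005, 0], -0.143]
    - [0, [0.006, 0, 0], -0.143]
    - [0, [0.0055, 0.001, 0], -0.143]
    - [0, [0.0055, 0.0015, 0], -0.143]
    - [0, [0.005, 0.0025, 0], -0.143]
    - [0, [0.005, 0.003, 0], -0.143]
    - [0, [0.0045, 0.004, 0], -0.143]
    - [0, [0.0035, 0.0045, 0], -0.142]
    - [0, [0.003, 0.005, 0], -0.143]
    - [0, [0.0025, 0.0055, 0], -0.142]
    - [0, [0.0015, 0.0055, 0], -0.143]
    - [0, [0, 0, 0], 0]

```text
t: 16.5
eef_pos: [0.4837, -0.0225, 0.1371]
eef_rot: [-0.006, 0.627, 0.779, -0.006]
ft_force: [0.5, -0.5, 0.6]
width: 1.002
grasp_force: 0.0
```

```bash
python3 - <<'E'
from plan import *
rep(); a=ch(37,-17)
plan([(a[0],a[1],.06,np.radians(102.2),2)],0)
f=grab('wrist'); P=cloud(f); Z=P[...,2]
m=((Z>.028)&(Z<.05)); C=((P[...,:2]-O)@np.stack([X,Y],1))*1000
k=m&(C[...,0]>0)&(C[...,0]<70)&(C[...,1]<100); 
if k.sum(): print(k.sum(),np.percentile(C[k],[1,50,99],axis=0))
cv2.imwrite('pics/w6.png',f['img'][:,:,::-1])
E
```

```text
t 16.5 tcp [ 0.4837 -0.0225  0.1371] chute [ 36.8 -15.7] yaw 102.3 F [ 0.5 -0.5  0.6] w 1.002
[[0, [-0.0001, -0.0006, 0.0386], 0.001], [0, [-0.0001, -0.0007, 0.0385], 0.001]]
9239 [[  0.70414301 -53.6122941 ]
 [ 32.95320581 -14.15298001]
 [ 69.13886042  24.86837721]]
```

View pics/w6.png

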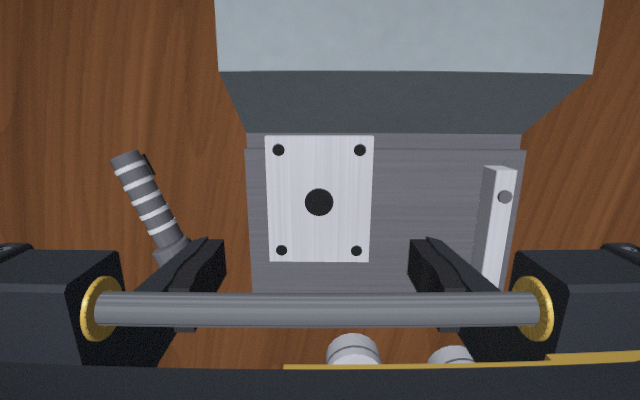

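The wrist view shows the cover plain side up, centred at column 319. The fingers sit at columns ~222 and ~415 (middle 318), so the straddle is centred. Descending slowly.

Emit:
jog_arm:
  motion:
    - [0, [0, 0, 0.04], 0]
    - [0, [0, 0, 0.035], 0]
    - [0, [0, 0, 0.015], 0]
    - [0, [0, 0, 0.004], 0]
    - [0, [0, 0, 0.003], 0]
    - [0, [0, 0, 0.003], 0]
    - [0, [0, 0, 0], 0]

```text
t: 17.42
eef_pos: [0.4825, -0.023, 0.0375]
eef_rot: [-0.005, 0.627, 0.779, -0.006]
ft_force: [-0.4, 0.1, -0.6]
width: 0.995
grasp_force: 0.0
```

```bash
python3 -c "
from plan import *
rep()"
```

```text
t 17.425 tcp [ 0.4825 -0.023   0.0375] chute [ 37. -17.] yaw 102.37 F [-0.4  0.1 -0.6] w 0.995
```

Emit:
jog_arm:
  motion:
    - [0, [0, 0.001, 0.003], 0]
    - [0, [0, 0, 0.003], 0]
    - [0, [0, 0, 0.002], 0]
    - [0, [0, 0, 0], 0]

```text
t: 17.92
eef_pos: [0.4831, -0.0227, 0.029]
eef_rot: [-0.005, 0.627, 0.779, -0.006]
ft_force: [-0.7, 0.1, 0.1]
width: 1.002
grasp_force: 0.0
```

Emit:
jog_arm:
  motion:
    - [0.05, [0, 0, 0], 0]
    - [0.1, [0, 0, 0], 0]
    - [0.15, [0, 0, 0], 0]
    - [0.15, [0, 0, 0], 0]
    - [0.15, [0, 0, 0], 0]
  squeeze: 5

```text
t: 18.55
eef_pos: [0.4834, -0.0226, 0.0292]
eef_rot: [-0.005, 0.627, 0.779, -0.006]
ft_force: [1.2, 0.0, -0.8]
width: 0.908
grasp_force: 5.0
```

```bash
python3 -c "
from plan import *
rep()"
```

```text
t 18.55 tcp [ 0.4834 -0.0226  0.0292] chute [ 36.9 -16. ] yaw 102.39 F [ 1.2  0.  -0.8] w 0.908
```

Emit:
jog_arm:
  motion:
    - [0.15, [-0.004, 0, 0], 0]
    - [0.15, [-0.006, 0, 0], 0]
    - [0.15, [-0.006, 0, 0], 0]
    - [0.15, [-0.006, 0, 0], 0]
    - [0.15, [-0.006, 0, 0], 0]
    - [0.15, [-0.005, 0, 0], 0]
    - [0.15, [-0.003, 0, 0], 0]
    - [0.15, [0, 0, 0], 0]
    - [0.07, [0, 0, 0], 0]
    - [0.07, [0, 0, 0], 0]
  squeeze: 4

```text
t: 19.8
eef_pos: [0.4908, -0.0586, 0.0289]
eef_rot: [-0.005, 0.627, 0.779, -0.007]
ft_force: [-0.5, 0.0, -0.1]
width: 0.928
grasp_force: 0.0
```

Emit:
jog_arm:
  motion:
    - [0.07, [0, 0.004, 0], 0]
    - [0.07, [0, 0.006, 0], 0]
    - [0.07, [0, 0.006, 0], 0]
    - [0.07, [0, 0.006, 0], 0]
    - [0.07, [0, 0.006, 0], 0]
    - [0.07, [0, 0.006, 0], 0]
    - [0.07, [0, 0.006, 0], 0]
    - [0.07, [0, 0.006, 0], 0]
    - [0.07, [0, 0.006, 0], 0]
    - [0.07, [0, 0.005, 0], 0]
    - [0.07, [0, 0.004, 0], 0]
    - [0.07, [0, 0, 0], 0]
    - [0, [0, -0.002, 0], 0]
    - [0, [0, 0, 0], 0]

```text
t: 21.55
eef_pos: [0.5492, -0.0451, 0.0283]
eef_rot: [-0.005, 0.627, 0.779, -0.005]
ft_force: [0.8, 0.5, 0.6]
width: 0.999
grasp_force: 0.0
```

```bash
python3 -c "
from cov import *
rep()"
```

```text
t 21.55 tcp [ 0.5492 -0.0451  0.0283] chute [72.7 43.5] yaw 102.39 F [0.8 0.5 0.6] w 0.999
```

Emit:
jog_arm:
  motion:
    - [0, [0, 0, -0.01], 0]
    - [0, [0, 0, -0.03], 0]
    - [0, [0, 0, -0.05], 0]
    - [0, [0, 0, -0.03], 0]
    - [0, [0, 0, 0], 0]

```text
t: 22.18
eef_pos: [0.5523, -0.0443, 0.151]
eef_rot: [-0.003, 0.627, 0.779, -0.004]
ft_force: [-0.4, -0.1, -0.1]
width: 1.0
grasp_force: 0.0
```

```bash
python3 - <<'E'
from plan import *
f=grab('wrist'); P=cloud(f); Z=P[...,2]; C=((P[...,:2]-O)@np.stack([X,Y],1))*1000
k=(Z>.028)&(Z<.05)&(C[...,1]<105)&(C[...,0]<130)&(C[...,0]>0)&(C[...,1]>-40)&(f['img'].min(-1)>150)
q=C[k].astype(np.float32); print(k.sum(),np.percentile(q,[1,50,99],axis=0).round(1),cv2.minAreaRect(q))
rep(); a=ch(73,-30)
plan([(a[0],a[1],.13,np.radians(12.2),12)],.43)
E
```

```text
10891 [[ 24.4   7. ]
 [ 68.7  46.5]
 [122.5  85.6]] ((73.8633041381836, 46.277198791503906), (80.36559295654297, 100.69270324707031), 89.94609069824219)
t 22.225 tcp [ 0.5511 -0.0449  0.1492] chute [72.9 45.4] yaw 102.38 F [-0.4 -0.3 -0.1] w 1.001
[[0.43, [0.0, -0.0063, 0.0016], 0.131], [0.43, [-0.0008, -0.0062, 0.0016], 0.131], [0.43, [-0.0016, -0.0061, 0.0016], 0.131], [0.43, [-0.0024, -0.0058, 0.0016], 0.131], [0.43, [-0.0031, -0.0054, 0.0016], 0.131], [0.43, [-0.0038, -0.005, 0.0016], 0.131], [0.43, [-0.0044, -0.0045, 0.0016], 0.131], [0.43, [-0.005, -0.0038, 0.0016], 0.131], [0.43, [-0.0055, -0.0031, 0.0016], 0.131], [0.43, [-0.0058, -0.0024, 0.0016], 0.132], [0.43, [-0.0061, -0.0017, 0.0016], 0.131], [0.43, [-0.0062, -0.0008, 0.0016], 0.132]]
```

Emit:
jog_arm:
  motion:
    - [0.43, [0, -0.0065, 0], 0.131]
    - [0.43, [-0.001, -0.006, 0], 0.131]
    - [0.43, [-0.0015, -0.006, 0], 0.131]
    - [0.43, [-0.0025, -0.006, 0], 0.131]
    - [0.43, [-0.003, -0.0055, 0], 0.131]
    - [0.43, [-0.004, -0.005, 0], 0.131]
    - [0.43, [-0.0045, -0.0045, 0.002], 0.131]
    - [0.43, [-0.005, -0.004, 0.002], 0.131]
    - [0.43, [-0.0055, -0.003, 0.002], 0.131]
    - [0.43, [-0.006, -0.0025, 0.002], 0.132]
    - [0.43, [-0.006, -0.0015, 0.002], 0.131]
    - [0.43, [-0.006, -0.001, 0.002], 0.132]
    - [0.43, [0, 0, 0.02], 0]
    - [0.43, [0, 0, 0.02], 0]
    - [0.43, [0, 0, 0.02], 0]
    - [0.43, [0, 0, 0], 0]

```text
t: 24.22
eef_pos: [0.4736, -0.0613, 0.0757]
eef_rot: [0.001, 0.994, 0.107, -0.01]
ft_force: [-0.5, -0.8, 0.3]
width: 0.574
grasp_force: 0.0
```

```bash
python3 -c "
from cov import *
rep()"
```

```text
t 24.225 tcp [ 0.4736 -0.0613  0.0757] chute [ 72.6 -33.8] yaw 12.25 F [-0.5 -0.8  0.3] w 0.574
```

Emit:
jog_arm:
  motion:
    - [0.43, [0, 0, 0.02], 0]
    - [0.43, [0, 0, 0.018], 0]
    - [0.43, [0, 0, 0.007], 0]
    - [0.43, [0, 0, 0], 0]
    - [0.43, [0.008, 0, 0], 0]
    - [0.43, [0.008, 0, 0], 0]
    - [0.43, [0.008, 0, 0], 0]
    - [0.43, [0.006, 0, 0], 0]
    - [0.43, [0.006, 0, 0], 0]
    - [0.43, [0.006, 0, 0], 0]
    - [0.43, [0.005, 0, 0], 0]
    - [0.43, [0.004, 0, 0], 0]
    - [0.43, [0, 0, 0], 0]

```text
t: 25.85
eef_pos: [0.5255, -0.0504, 0.0316]
eef_rot: [0.0, 0.994, 0.106, -0.007]
ft_force: [-1.4, -0.3, 1.0]
width: 0.57
grasp_force: 0.8
```

```bash
python3 - <<'E'
from cov import *
rep(); cover(.038,.025,.06)
E
```

```text
t 25.85 tcp [ 0.5255 -0.0504  0.0316] chute [72.9 19.3] yaw 12.2 F [-1.4 -0.3  1. ] w 0.57
blob [350. 152.] 240 chute c [ 42.6 105.6] size [52.5 61.1] ang 13.4 x 12.0 69.6 z 0.039
blob [415. 171.] 111 chute c [203.7  16.3] size [48.4 21.9] ang 76.2 x 190.5 220.1 z 0.033
blob [246. 225.] 193 chute c [-270.8  -37.3] size [48.6 34.7] ang 80.7 x -291.7 -253.4 z 0.032
```

Emit:
jog_arm:
  motion:
    - [0.43, [0.003, 0, 0], 0]
    - [0.43, [0.002, 0, 0], 0]
    - [0.43, [0.002, 0, 0], 0]
    - [0.43, [0, 0, 0], 0]

```text
t: 26.4
eef_pos: [0.5314, -0.0491, 0.0315]
eef_rot: [0.001, 0.994, 0.106, -0.008]
ft_force: [-3.3, -0.6, 3.1]
width: 0.569
grasp_force: 1.8
```

Emit:
jog_arm:
  motion:
    - [0.43, [0.001, 0, 0], 0]
    - [0.43, [0.001, 0, 0], 0]
    - [0.43, [0, 0, 0], 0]

```text
t: 26.78
eef_pos: [0.5315, -0.0491, 0.0314]
eef_rot: [0.001, 0.994, 0.106, -0.01]
ft_force: [-7.0, -1.0, 4.5]
width: 0.571
grasp_force: 3.5
```

Emit:
jog_arm:
  motion:
    - [0.43, [0.001, 0, 0], 0]
    - [0.43, [0.001, 0, 0], 0]
    - [0.43, [0, 0, 0], 0]

```text
t: 27.15
eef_pos: [0.5316, -0.0491, 0.0312]
eef_rot: [0.001, 0.994, 0.106, -0.011]
ft_force: [-10.2, -0.3, 8.1]
width: 0.571
grasp_force: 5.1
```

The force rose with no further motion, so the cover is seated against the fence. Backing off and checking.

Emit:
jog_arm:
  motion:
    - [0.43, [-0.004, 0, 0], 0]
    - [0.43, [-0.01, 0, 0], 0]
    - [0.43, [-0.02, 0, 0], 0]
    - [0.43, [-0.01, 0, -0.03], 0]
    - [0.43, [0, 0, -0.05], 0]
    - [0.43, [-0.03, 0, -0.05], 0]
    - [0.43, [-0.03, 0, -0.03], 0]
    - [0.43, [0, 0, 0], 0]

```text
t: 28.15
eef_pos: [0.4362, -0.0704, 0.1948]
eef_rot: [0.001, 0.994, 0.106, -0.006]
ft_force: [1.1, 0.1, 0.3]
width: 0.574
grasp_force: 0.0
```

```bash
python3 - <<'E'
from cov import *
rep(); a=cover(.038,.025,.06); P=cloud(a); C=((P[...,:2]-O)@np.stack([X,Y],1))*1000
for x0 in range(25,125,20):
    k=(abs(C[...,0]-x0)<10)&(C[...,1]>40)&(C[...,1]<110); print(x0,k.sum(),np.percentile(P[...,2][k],[10,50,90]).round(4))
b=grab('side')['img']; a=a['img']
i=np.hstack([cv2.resize(a[110:260,230:430],(400,300),interpolation=2),cv2.resize(b[125:275,220:420],(400,300),interpolation=2)])
cv2.imwrite('pics/c7.png',i[:,:,::-1])
E
```

```text
t 28.15 tcp [ 0.4362 -0.0704  0.1948] chute [ 73.6 -72.2] yaw 12.15 F [1.1 0.1 0.3] w 0.574
blob [362. 157.] 1142 chute c [76.  83.3] size [128.9  95.5] ang 0.2 x 11.4 140.4 z 0.038
blob [246. 225.] 195 chute c [-270.8  -37.3] size [48.6 34.7] ang 80.7 x -291.7 -253.4 z 0.032
25 196 [0.0186 0.0363 0.0402]
45 180 [0.0352 0.0377 0.0402]
65 180 [0.0358 0.0379 0.0405]
85 180 [0.0354 0.038  0.0407]
105 176 [0.0357 0.038  0.0401]
```

View pics/c7.png

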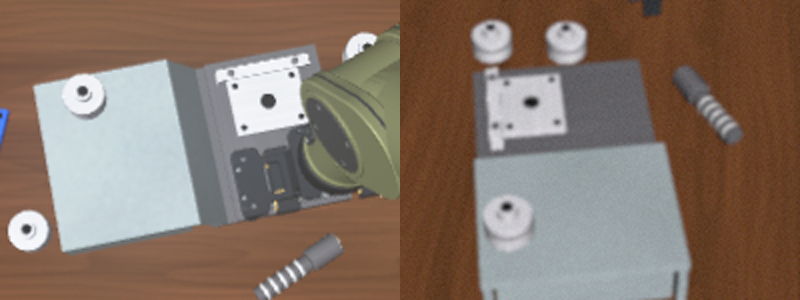

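The picture shows the cover plain face up at crop (268, 100), flush along the fence at (262, 68). The fence and cover together measure 95.5 mm, against 96 expected for 16 + 80. The cover top is level at 38 mm, the hubs are undisturbed, and the gripper is clear.

```bash
python3 -c "
from bench import r
print(r.job_done())"
```

```text
the job is handed in; nothing more can be done
None
```

The cover is turned over, lying plain face up and flat against the fence with the gripper clear and the hubs where they stood; the job was handed in at about 28 s, and partway across the bed I held the cover lightly by its edges to slide it, without lifting it.

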